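# Raise the weighted flap of a die-tray keeper with its lever

## Task

Raise the heavy steel flap of the die-tray keeper so that a colleague can see the tray inside: push the yellow-headed peg of the swing catch towards the lever's blue end until the catch's post is out from under the lever, then press the blue pad at the lever's long end all the way down, and finish while still holding it down with the fingers. Only push and press: do not lift the lever out of its rests, do not touch the flap itself, and leave the die tray and the other things on the bench where they are.

Things in the scene. Friction and masses are not known exactly. Their poses are not given: they have to be found in the camera images.
- keeper: Fixed fixture: aluminium base plate 380 x 120 x 8 mm. Origin: centre of its underside, on the worktop; x runs from the lever's long (blue) end to the flap, y to the side of the catch's peg, z up. Grey well 100 x 100 mm, 52 mm high, at x = 80..180 mm. Two grey cheeks, 36 x 10 mm, 72 mm high, at x = 0, y = +-35 mm. Rubber stop under the lever at x = -145 mm, top 12 mm above the worktop.
- rests (a point): Point fixed in the keeper, half-way between the open-topped slots of the two cheeks, where the lever's pin belongs: keeper x 0, y 0, 58 mm above the worktop.
- flap (a joint): Angle of the steel flap (125 x 98 x 8 mm with a dark weight on top, about 1 kg) on its hinge at the far edge of the well, keeper x = +178 mm. 0 = shut; grows as the front edge rises; about 0.27 rad with the lever fully down on its stop. It falls shut when the lever is let go.
- flap_edge (a point): Middle of the flap's free front edge, which overhangs the well towards the lever; the lever's brass roller lies under it.
- catch (a joint): Angle of the yellow L-shaped swing catch; vertical pivot at keeper x = -60, y = 0 mm. Starts at 0 to 0.12 rad with its post under the lever, which then cannot go down; clear of the lever above 0.36 rad, end stop at 0.6. Light friction (0.6 N at the peg) keeps it where it is left. Pushing the peg towards keeper -x increases it.
- peg (a point): Middle of the upright finger peg of the catch: dark pin of 12 mm diameter with a yellow head of 16 mm, from 13 to 61 mm above the worktop; this point is 39 mm above the worktop. It stands 90 mm from the catch's pivot: at keeper x = -60 - 90 sin(angle), y = 90 cos(angle) mm.
- post (a point): Top of the catch's steel post (14 mm diameter, top 76 mm above the worktop), 60 mm from the pivot: at keeper x = -60 - 60 cos(angle), y = -60 sin(angle) mm.
- pad (a point): Top centre of the blue ribbed pad, 42 (along the lever) x 36 mm, at the lever's long end; 160 mm along the bar from the pin and 13 mm above the bar's mid-plane. The flap's weight holds it up at the start, 109 mm above the worktop, bar tilted 0.25 rad. Pressing (about 3 N) takes it down in an arc about the pin to 30 mm above the worktop, bar on the stop and tilted about 0.26 rad the other way.
- pin (a point): Centre of the lever's cross pin, resting in the cheek slots; the lever's y axis lies along the pin.
- lever: The loose lever: steel bar 22 mm wide, 12 mm thick, with pin, brass roller at the short end and blue pad at the long end, 0.22 kg. Origin at its pin's centre; axes parallel to the keeper's as it rests at the start.
- die_tray: Blue die tray with a clear lid, 51 x 54 x 9 mm, lying in the well under the flap; stays there. Origin: centre of its underside.
- loupe: Small folding loupe, 52 x 30 x 16 mm, bystander. Origin: centre of its underside.
- tweezers: Black tweezers, 18 x 118 x 10 mm, bystander. Origin: centre of the underside.
- boat: Black strip boat, 56 x 190 x 9 mm, bystander. Origin: centre of the underside.
- note_pad: Small white note pad, 60 x 105 x 12 mm, bystander. Origin: centre of the underside.
- magazine: Slotted aluminium magazine, 58 x 201 x 62 mm, bystander at the left. Origin: centre of the underside.

How it is judged:
By the outcome, as a careful person would: the job done as asked, in the order asked, and still so for the second after the job is handed in, while the arm keeps its last pose, push and grip.
It also fails if it takes over 45 s, if anything falls off the work surface, if the arm or the gripper's body presses on something with over 40 N, if the wrist force passes 120 N, or if a joint passes its speed limit or range.

## Robot

A 6-joint arm with a two-finger parallel gripper is mounted at the origin on a cart in front of the work surface, level with it; the furniture and walls round the work are solid. World frame = base frame: x ahead of the robot, y to its left, z up, the work surface at z = 0. Lengths are in mm, angles in rad, forces in N, time in s.
With the tool pointing down it reaches from about 400 to 925 mm from the base axis. Payload 12.5 kg.
Tool frame: the origin (TCP) lies at the very end of the fingers, on their centre line; the grasp point (between the pads) lies 19 mm behind it (env.grip_point_offset is the distance from the TCP to the grasp point, in mm); z points along the fingers, y is the direction in which the jaws open and shut (so a half turn about z gives the same grasp; the last joint's range is limited). The gripper opens to 95 mm and grips with 3 to 60 N. Pads are 20 mm wide; open, the fingers measure 119 mm over their backs; the gripper's body (75 mm by 180 mm) begins 59 mm behind the grasp point.
Start: joints at [-1.393, 0.491, 1.559, -0, 1.092, -0.106], TCP at [175.026, -600.01, 214.661] pointing down, gripper open.
Joint ranges: [-3.1, 3.1], [-0.84, 2.19], [0.05, 2.79], [-1.13, 4.28], [0.06, 2.93], [-2.69, 2.69]. Speed limits (rad/s): [2.22, 2.22, 2.79, 3.14, 3.14, 3.14].

## Interface

Orientations are given as [roll, pitch, yaw] about the fixed x, y, z axes, in that order (R = Rz(yaw) Ry(pitch) Rx(roll)).
In Python, from cell import env gives the robot as it stands.
- The arm moves only by the tool drive_tool, never from a script. Its argument "commands" is a list of rows, each an object of numbers: "dx", "dy", "dz": the shift along the world's x, y, z in mm; "yaw": the turn about the world's z in degrees. In form: [{"dx": .., "dy": .., "dz": .., "yaw": ..}, ...]. A call has 1 to 5 rows; each row shifts and turns the commanded pose from where the row before left it; what a row does not reach is not made up. A row lasts 1/12 s, in which the tool goes at most 41.7 mm and 7.16 degrees, less where a joint would pass 70% of its speed; a pose out of reach is approached as far as the arm can. A call with a gripper value outside its range is refused whole. "grip" is the opening, from 0 (shut) to 1 (fully open), set as the call begins (left out, the last holds). The fingers move at their own pace and stop on an object; the grip force is fixed at half the most. Time passes only in rows, so rows that do not move let the fingers close. It gives the time, the measured TCP pose, the force and the opening at its end, in the units of the state.
- env.state(): the state, without advancing time (a new reading comes with each control period).
- env.read_camera(name): name is "scene" or "top" or "wrist"; returns the picture (480x640x3 uint8, red, green, blue); there is no depth.
- env.calibration(name): a dict with "intrinsics" (3x3 intrinsics, pixels), "dist_coeffs" ([k1, k2, p1, p2, k3] as OpenCV has them; the pictures are not rectified), "rvec" (rotation vector, rad) and "tvec" (3), from world to camera coordinates, as OpenCV has them. Camera axes: x right, y down, z forward; pixel columns grow to the right and rows downward; lengths in mm; the calibration is good to about 2 mm. A picture is of the moment at which its call begins: read the wrist's pose just before it. calibration takes no time and is no camera call; for the wrist camera it gives the pose at the moment of the call.
- env.job_done(): hands the job in, once; it reports no verdict.
Trained networks look in the newest picture that a camera, given by its name, has taken for a name from the list of things; names that differ only in an ending like _2 or _b are one class to them, and where a whole thing is asked for, a point or a joint stands for the part that bears it (a point fixed in the world has none). Each returns a list of dicts, best first, with "conf" (0 to 1); they miss things now and then, are a little off and sometimes report something else, mostly with a low value. They report only what shows in the picture. A call takes as long as a camera call.
- env.trace(query, camera): "pixels" (480x640 bool, what is visible of it) and "pixel" ([column, row] in pixels, amid what is visible of it).
- env.place_of(query, camera): "pixel" ([column, row] in pixels: a listed point, or the origin of a listed thing).
The state is a dict: "t": time; "joints": joint angles; "qvel": joint speeds; "tau": joint torques, N m; "eef_pos": TCP position; "tcp_rot": TCP orientation; "ft_force": force on the tool from outside, world axes, zero at the start; "moment": the same for the moment, N m; "opening": opening from 0.0 (shut) to 1.0 (fully open).
Only numpy, scipy, OpenCV 4.12 (cv2) and the standard library are available. Lean on these libraries where they do the work, as an engineer would, in place of code of your own. Each camera call takes 0.05 s, during which the arm holds its last target.

## Working session

There is one attempt and no reset: what is moved stays moved. The work goes in short steps, Python scripts to look and compute and a tool call to move; the robot and the scene stay as the last step left them, time stands still between calls to the robot, and variables do not carry over. Pictures are saved under pics/ and viewed, and the job is handed in when it is done.

Besides the shell and the picture viewer there is one more tool, called in YAML: its name, and indented under it one key for each argument. drive_tool: Moves the arm, as the interface text tells. Its arguments: {"type":"object","properties":{"commands":{"type":"array"},"grip":{"type":"number"}},"required":["commands"]}

```bash
mkdir -p pics; ls; cat > h.py <<'E'
import numpy as np, cv2
from cell import env
def cal(n):
    c=env.calibration(n); return np.array(c["intrinsics"],float),np.array(c["dist_coeffs"],float),np.array(c["rvec"],float),np.array(c["tvec"],float)
def ray(px,n):
    K,d,r,t=cal(n); R=cv2.Rodrigues(r)[0]
    u=cv2.undistortPoints(np.array([[px]],float),K,d)[0,0]
    return -R.T@t.ravel(), R.T@np.array([u[0],u[1],1.])
def atz(px,n,z):
    o,v=ray(px,n); return o+v*(z-o[2])/v[2]
def proj(P,n):
    K,d,r,t=cal(n); return cv2.projectPoints(np.array(P,float).reshape(-1,1,3),r,t,K,d)[0][:,0]
E
python3 - <<'E'
from h import *
s=env.state(); print(s["t"],s["eef_pos"],s["tcp_rot"],s["opening"],s["ft_force"])
for n in ["scene","top"]:
    im=env.read_camera(n); cv2.imwrite(f"pics/{n}0.png",im[:,:,::-1])
    for q in ["pad","peg","post","pin","rests","flap_edge","keeper","lever"]:
        print(n,q,[(np.round(a["pixel"],1).tolist(),round(a["conf"],2)) for a in env.place_of(q,n)[:2]])
E
```

```text
pics
0.0 [ 174.97369178 -599.73643137  214.05659306] [-3.14047225e+00 -1.08053025e-04  2.83770778e-01] 1.0007023154326908 [-0.37476406  0.0644449  -0.59087041]
scene pad [([330.1, 157.3], 0.92)]
scene peg [([355.5, 205.7], 0.64)]
scene post [([326.9, 154.3], 0.26)]
scene pin [([317.0, 209.7], 0.56)]
scene rests [([316.6, 211.4], 0.82)]
scene flap_edge [([310.1, 222.0], 0.66)]
scene keeper [([320.1, 222.9], 0.85)]
scene lever [([316.9, 206.3], 0.89)]
top pad [([407.6, 251.0], 0.62)]
top peg [([407.1, 248.6], 0.56)]
top post []
top pin [([452.7, 281.6], 0.54), ([171.8, 244.3], 0.31)]
top rests []
top flap_edge []
top keeper []
top lever []
```

View pics/scene0.png

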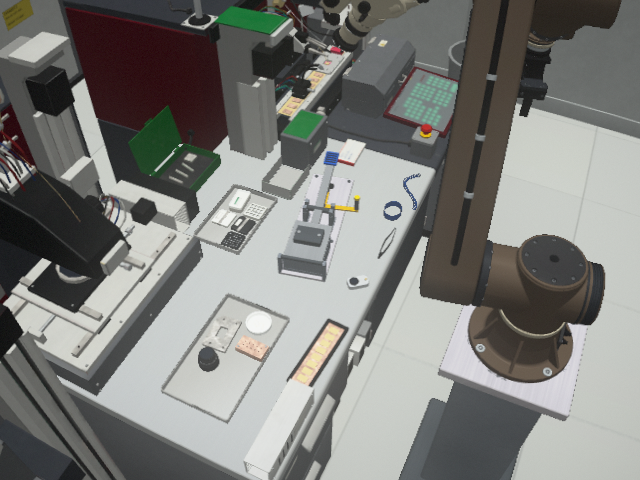

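View pics/top0.png

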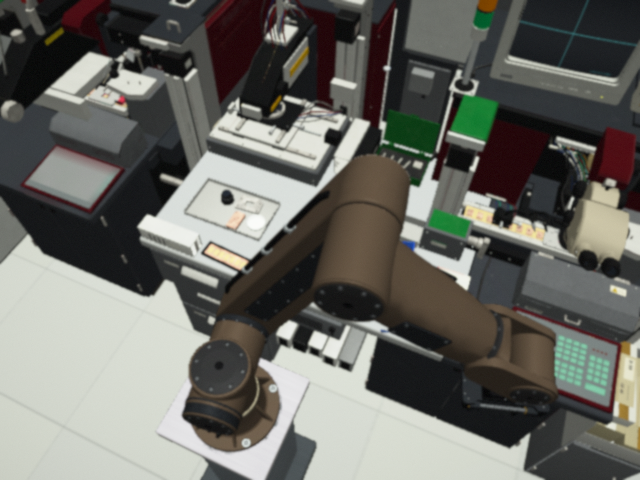

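```bash
python3 - <<'E'
from h import *
im=cv2.imread("pics/scene0.png"); c=im[130:290,250:430]; cv2.imwrite("pics/crop0.png",cv2.resize(c,None,fx=4,fy=3.7,interpolation=cv2.INTER_CUBIC)[:600])
for n,px,z in [("pad",(330.1,157.3),109),("peg",(355.5,205.7),39),("rests",(316.6,211.4),58),("keeper",(320.1,222.9),0),("flap_edge",(310.1,222),60)]:
    print(n,atz(px,"scene",z).round(1))
for n in["scene","top"]:
  o,_=ray((320,240),n); print(n,o.round())
print(proj([[100,0,0],[500,0,0],[500,-300,0],[700,-300,0]],"scene").round())
E
```

```text
pad [ 613.9 -282.3  109. ]
peg [ 503.  -203.7   39. ]
rests [ 580.7 -122.9   58. ]
keeper [ 578.1 -139.4    0. ]
flap_edge [578.9 -79.2  60. ]
scene [ 101.  902. 1193.]
top [-322. -374. 1407.]
[[478. 323.]
 [325. 268.]
 [369. 194.]
 [305. 174.]]
```

View pics/crop0.png

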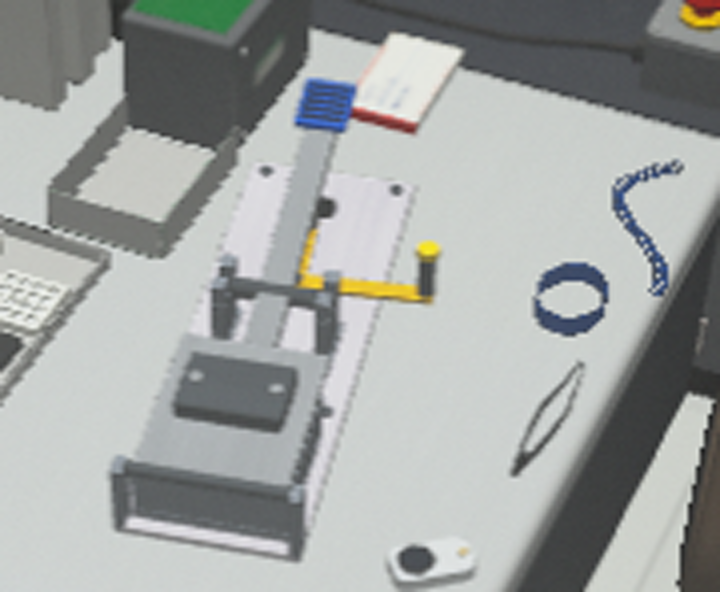

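```bash
cat >> h.py <<'E'
def K2W(p,P):
    x,y,a=p; P=np.atleast_2d(np.array(P,float)); c,s=np.cos(a),np.sin(a)
    return np.c_[x+c*P[:,0]-s*P[:,1], y+s*P[:,0]+c*P[:,1], P[:,2]]
E
python3 - <<'E'
from h import *
from scipy.optimize import least_squares
obs=[((-151.8,0,109),(330.1,157.3)),((0,0,58),(316.6,211.4)),((0,0,0),(320.1,222.9)),((-190,60,8),(353.3,180)),((-190,-60,8),(313.3,174.8)),((190,60,0),(325.5,280.5)),((190,-60,0),(279.5,273))]
P=np.array([o[0] for o in obs]);U=np.array([o[1] for o in obs])
def pegp(a): return (-60-90*np.sin(a),90*np.cos(a),39)
def f(q): 
    PP=np.vstack([P,pegp(q[3])]); return (proj(K2W(q[:3],PP),"scene")-np.vstack([U,(355.5,205.7)])).ravel()
r=least_squares(f,[580,-130,1.75,0.05],loss="soft_l1"); print(r.x.round(3)); print(r.fun.reshape(-1,2).round(1))
q=r.x
for n,k in [("pad",(-151.8,0,109)),("paddown",(-157.9,0,30)),("peg",pegp(q[3])),("post",(-60-60*np.cos(q[3]),-60*np.sin(q[3]),76)),("pegend",pegp(.6)),("peg.45",pegp(.45))]: print(n,K2W(q[:3],k).round(1))
E
```

```text
[ 5.79771e+02 -1.34272e+02  1.78400e+00 -9.40000e-02]
[[ 0.7  0.1]
 [ 2.2 -2.7]
 [-1.4  1.1]
 [ 0.1 -1.1]
 [-0.5 -1.9]
 [ 0.2  1.3]
 [-0.5  0.5]
 [-0.1 -0. ]]
pad [[ 611.9 -282.6  109. ]]
paddown [[ 613.2 -288.6   30. ]]
peg [[ 503.1 -203.7   39. ]]
post [[ 599.7 -252.5   76. ]]
pegend [[ 530.7 -258.3   39. ]]
peg.45 [[ 521.6 -248.3   39. ]]
```

drive_tool:
  commands:
    - {"dx": 20,"dy": 30,"dz": 5,"yaw": -1}
    - {"dx": 20,"dy": 30,"dz": 5,"yaw": -1}
    - {"dx": 20,"dy": 30,"yaw": -1}
    - {"dx": 20,"dy": 30,"yaw": -1}
    - {"dx": 20,"dy": 30}
  grip: 0

```text
invalid input
```

drive_tool:
  commands:
    - {"dx": 20,"dy": 30}
    - {"dx": 20,"dy": 30}
    - {"dx": 20,"dy": 30}
    - {"dx": 20,"dy": 30}
    - {"dx": 20,"dy": 30}

```text
invalid input
```

```bash
python3 - <<'E'
from h import *
s=env.state(); print(s["t"],s["eef_pos"],s["tcp_rot"],s["opening"],s["ft_force"])
c=env.calibration("wrist")
for n in ["wrist","top"]:
    im=env.read_camera(n); cv2.imwrite(f"pics/{n}1.png",im[:,:,::-1])
    for q in ["pad","peg","post","pin","rests","keeper"]:
        print(n,q,[(np.round(a["pixel"],1).tolist(),round(a["conf"],2)) for a in env.place_of(q,n)[:2]])
p=[579.8,-134.3,1.784]
print(proj(K2W(p,[(-151.8,0,109),(-60,90,39),(0,0,58)]),"wrist").round())
E
```

```text
0.9 [ 175.04693968 -600.00181973  214.67377861] [3.14150044e+00 1.33217150e-05 2.83841867e-01] 0.9987504268734637 [0.25460188 0.19006638 0.32317843]
wrist pad []
wrist peg []
wrist post []
wrist pin []
wrist rests []
wrist keeper []
top pad [([405.4, 246.7], 0.53)]
top peg []
top post []
top pin []
top rests [([171.8, 241.8], 0.45)]
top keeper []
[[ 138. -249.]
 [ -24. -285.]
 [ -18. -279.]]
```

View pics/wrist1.png

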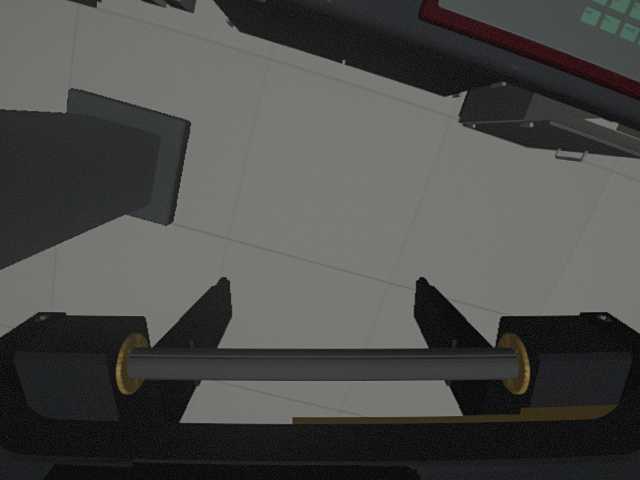

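View pics/top1.png

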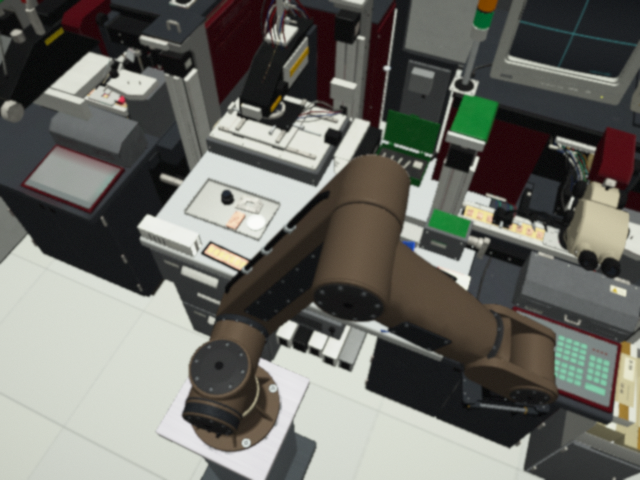

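drive_tool:
  commands:
    - {"dx": 20,"dy": 30,"dz": 5,"yaw": -1}
    - {"dx": 20,"dy": 30,"dz": 5,"yaw": -1}
    - {"dx": 20,"dy": 30,"dz": 0,"yaw": -1}
    - {"dx": 20,"dy": 30,"dz": 0,"yaw": -1}
    - {"dx": 20,"dy": 30,"dz": 0,"yaw": 0}
  grip: 0

```text
t: 2.02
eef_pos: [275.6, -448.5, 224.8]
tcp_rot: [3.141, -0.0, 0.212]
ft_force: [0.9, -0.8, 0.0]
opening: 0.71
```

drive_tool:
  commands:
    - {"dx": 20,"dy": 30,"dz": 0,"yaw": 0}
    - {"dx": 20,"dy": 30,"dz": 0,"yaw": 0}
    - {"dx": 20,"dy": 30,"dz": 0,"yaw": 0}
    - {"dx": 20,"dy": 30,"dz": 0,"yaw": 0}
    - {"dx": 20,"dy": 30,"dz": 0,"yaw": 0}
  grip: 0

```text
t: 2.43
eef_pos: [375.7, -298.5, 224.9]
tcp_rot: [3.141, -0.0, 0.214]
ft_force: [1.1, -0.3, -0.1]
opening: 0.354
```

drive_tool:
  commands:
    - {"dx": 20,"dy": 30,"dz": 0,"yaw": 0}
    - {"dx": 20,"dy": 30,"dz": 0,"yaw": 0}
    - {"dx": 20,"dy": 30,"dz": 0,"yaw": 0}
    - {"dx": 0,"dy": 0,"dz": 0,"yaw": 0}
    - {"dx": 0,"dy": 0,"dz": 0,"yaw": 0}
  grip: 0

```text
t: 2.85
eef_pos: [435.7, -208.7, 224.8]
tcp_rot: [3.141, -0.0, 0.217]
ft_force: [-0.7, 0.1, -0.7]
opening: 0.03
```

```bash
python3 - <<'E'
from h import *
s=env.state(); print(s["t"],s["eef_pos"],s["tcp_rot"],s["opening"],s["ft_force"])
c=env.calibration("wrist")
p=[579.8,-134.3,1.784]
print(proj(K2W(p,[(-151.8,0,109),(-60,90,39),(0,0,58)]),"wrist").round())
for n in ["wrist"]:
    im=env.read_camera(n); cv2.imwrite(f"pics/{n}2.png",im[:,:,::-1])
    for q in ["pad","peg","post","pin","rests","keeper"]:
        print(n,q,[(np.round(a["pixel"],1).tolist(),round(a["conf"],2)) for a in env.place_of(q,n)[:2]])
E
```

```text
2.85 [ 435.69665674 -208.71351491  224.75606712] [ 3.14126909e+00 -8.12172166e-05  2.17453129e-01] 0.029928283415283637 [-0.69199542  0.07248984 -0.68750403]
[[475.  26.]
 [340. 149.]
 [272.  41.]]
wrist pad [([471.6, 23.0], 0.83)]
wrist peg [([342.3, 147.3], 0.77), ([122.7, 188.4], 0.73)]
wrist post []
wrist pin [([269.0, 36.4], 0.82), ([257.6, 233.5], 0.56)]
wrist rests [([268.7, 35.9], 0.28)]
wrist keeper [([276.6, 52.2], 0.74)]
```

View pics/wrist2.png

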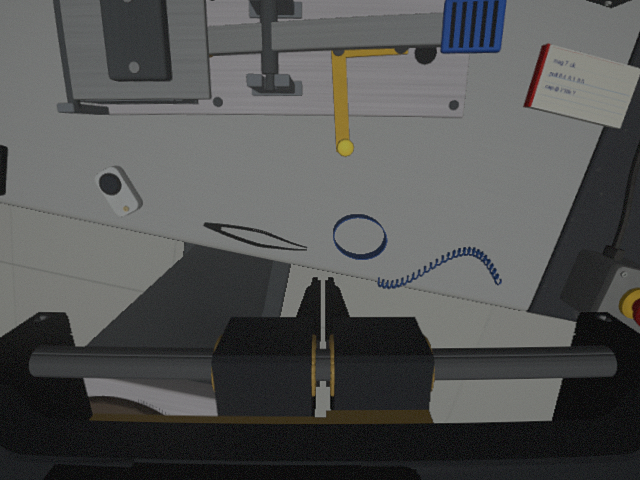

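```bash
python3 - <<'E'
from h import *
from scipy.optimize import least_squares
obs=[((-151.8,0,109),(473,24)),((0,0,58),(269,36.4)),((-190,60,8),(467,117))]
P=np.array([o[0] for o in obs]);U=np.array([o[1] for o in obs])
def pegp(a,z=39): return (-60-90*np.sin(a),90*np.cos(a),z)
def f(q): 
    PP=np.vstack([P,pegp(q[3]),pegp(q[3],61)]); return (proj(K2W(q[:3],PP),"wrist")-np.vstack([U,(342.3,147.3),(345,147)])).ravel()
r=least_squares(f,[580,-134,1.78,0.05]); print(r.x.round(3)); print(r.fun.reshape(-1,2).round(1))
q=r.x
ex=np.array([np.cos(q[2]),np.sin(q[2])]);print("ex",ex, "yaw want deg",np.degrees(q[2]-np.pi/2))
for n,k in [("pad",(-151.8,0,109)),("paddown",(-157.9,0,30)),("peg",pegp(q[3])),("post",(-60-60*np.cos(q[3]),-60*np.sin(q[3]),76)),("prepeg",np.array(pegp(q[3]))+[45,0,0]),("peg.45",pegp(.45)),("peg.5",pegp(.5))]: print(n,K2W(q[:3],k).round(1))
E
```

```text
[ 5.81373e+02 -1.35171e+02  1.77400e+00  5.00000e-02]
[[ 0.8 -0.5]
 [ 1.   0.9]
 [-2.4 -0.1]
 [ 0.7 -0.9]
 [-0.7  0.4]]
ex [-0.20138266  0.97951265] yaw want deg 11.617824674544325
pad [[ 611.9 -283.9  109. ]]
paddown [[ 613.2 -289.8   30. ]]
peg [[ 506.3 -216.5   39. ]]
post [[ 608.5 -252.    76. ]]
prepeg [[ 497.3 -172.4   39. ]]
peg.45 [[ 522.  -248.6   39. ]]
peg.5 [[ 524.8 -252.1   39. ]]
```

drive_tool:
  commands:
    - {"dx": 30,"dy": 18,"dz": -5,"yaw": -0.6}
    - {"dx": 32,"dy": 19,"dz": -10,"yaw": 0}
    - {"dx": 0,"dy": 0,"dz": -36,"yaw": 0}
    - {"dx": 0,"dy": 0,"dz": -36,"yaw": 0}
    - {"dx": 0,"dy": 0,"dz": -36,"yaw": 0}
  grip: 0

```text
t: 3.62
eef_pos: [497.2, -173.2, 100.5]
tcp_rot: [3.141, -0.001, 0.204]
ft_force: [1.0, -0.8, -0.7]
opening: 0.004
```

```bash
python3 - <<'E'
from h import *
s=env.state(); print(s["t"],s["eef_pos"],s["tcp_rot"],s["opening"],s["ft_force"])
for n in ["wrist","scene"]:
    im=env.read_camera(n); cv2.imwrite(f"pics/{n}3.png",im[:,:,::-1] if n=="wrist" else cv2.resize(im[130:290,250:430,::-1],None,fx=4,fy=3.7,interpolation=cv2.INTER_CUBIC))
E
```

```text
3.6167 [ 497.18796892 -173.17175099  100.51167645] [ 3.14066285e+00 -1.00051358e-03  2.03612652e-01] 0.004339315221286729 [ 1.00750054 -0.76900981 -0.7185988 ]
```

View pics/wrist3.png

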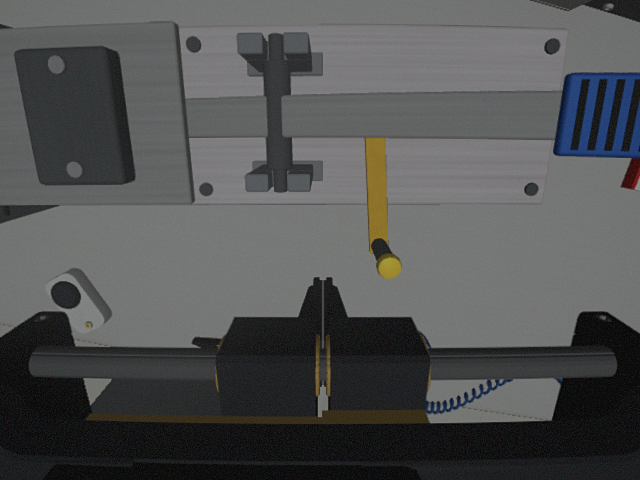

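View pics/scene3.png

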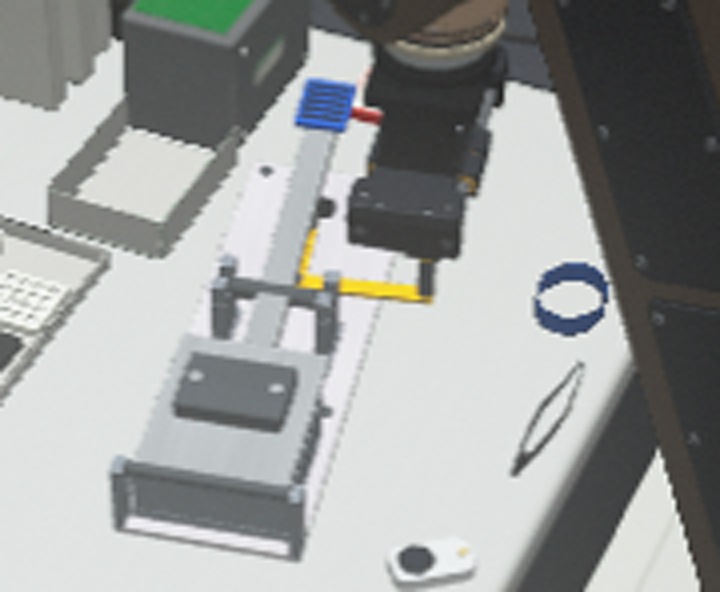

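```bash
python3 - <<'E'
from h import *
print("peghead",atz((389,267),"wrist",61).round(1),"flap-side pad edge",atz((612,115),"wrist",112).round(1))
p=[581.4,-135.2,1.774]
print(proj(K2W(p,[(-64.5,90,61),(0,30,60),(0,-30,60),(-190,60,8),(-190,-60,8),(-151.8,0,109)]),"wrist").round())
E
```

```text
peghead [ 506.5 -212.2   61. ] flap-side pad edge [ 608.6 -273.1  112. ]
[[396. 269.]
 [288. 169.]
 [285.  53.]
 [554. 204.]
 [584.  23.]
 [632. 113.]]
```

drive_tool:
  commands:
    - {"dx": 0,"dy": 0,"dz": -30,"yaw": 0}
    - {"dx": 0,"dy": 0,"dz": -28,"yaw": 0}
    - {"dx": 0,"dy": 0,"dz": 0,"yaw": 0}
  grip: 0

```text
t: 3.97
eef_pos: [495.9, -173.1, 41.8]
tcp_rot: [-3.139, 0.003, 0.203]
ft_force: [0.0, 0.9, -0.3]
opening: 0.003
```

drive_tool:
  commands:
    - {"dx": 2,"dy": -10,"dz": 0,"yaw": 0}
    - {"dx": 2,"dy": -8,"dz": 0,"yaw": 0}
    - {"dx": 2,"dy": -7,"dz": 0,"yaw": 0}
    - {"dx": 2,"dy": -6,"dz": 0,"yaw": 0}
  grip: 0

```text
t: 4.3
eef_pos: [505.9, -205.6, 45.5]
tcp_rot: [3.14, -0.002, 0.203]
ft_force: [-0.8, 0.4, 1.4]
opening: 0.008
```

```bash
python3 - <<'E'
from h import *
s=env.state(); print(s["t"],s["eef_pos"],s["ft_force"])
for n in ["wrist"]:
    im=env.read_camera(n); cv2.imwrite(f"pics/{n}4.png",im[:,:,::-1] )
E
```

```text
4.3 [ 505.92591888 -205.64151685   45.5339684 ] [-0.84761583  0.36222205  1.37856542]
```

View pics/wrist4.png

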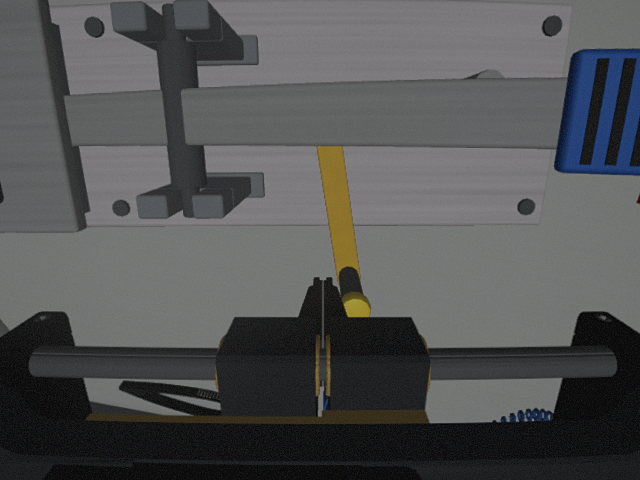

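drive_tool:
  commands:
    - {"dx": 3,"dy": -8,"dz": -1,"yaw": 0}
    - {"dx": 3,"dy": -7,"dz": -1,"yaw": 0}
    - {"dx": 4,"dy": -7,"dz": -1,"yaw": 0}
    - {"dx": 4,"dy": -4,"dz": 0,"yaw": 0}
  grip: 0

```text
t: 4.68
eef_pos: [519.4, -231.0, 40.5]
tcp_rot: [3.142, 0.0, 0.203]
ft_force: [-1.0, 0.4, -0.9]
opening: 0.002
```

```bash
python3 - <<'E'
from h import *
s=env.state(); print(s["t"],s["eef_pos"],s["ft_force"])
for n in ["wrist","scene"]:
    im=env.read_camera(n); cv2.imwrite(f"pics/{n}5.png",im[:,:,::-1] if n=="wrist" else cv2.resize(im[130:290,250:430,::-1],None,fx=4,fy=3.7,interpolation=cv2.INTER_CUBIC))
    for q in ["post","peg"]: print(n,q,[(np.round(a["pixel"],1).tolist(),round(a["conf"],2)) for a in env.place_of(q,n)[:2]])
p=[581.4,-131.2,1.774]
for a in (.3,.4,.5): print(a,proj(K2W(p,[(-60-60*np.cos(a),-60*np.sin(a),76),(-60-90*np.sin(a),90*np.cos(a),61)]),"wrist").round())
E
```

```text
4.6833 [ 519.3622841  -230.98722213   40.4834605 ] [-0.99928829  0.40215716 -0.93288595]
wrist post [([404.1, 49.5], 0.66)]
wrist peg [([353.0, 294.7], 0.67)]
scene post [([318.1, 173.8], 0.7), ([314.1, 354.5], 0.69)]
scene peg [([358.1, 193.1], 0.5), ([317.3, 173.8], 0.25)]
0.3 [[416.  86.]
 [326. 328.]]
0.4 [[412.  68.]
 [345. 323.]]
0.5 [[405.  51.]
 [362. 315.]]
```

View pics/wrist5.png

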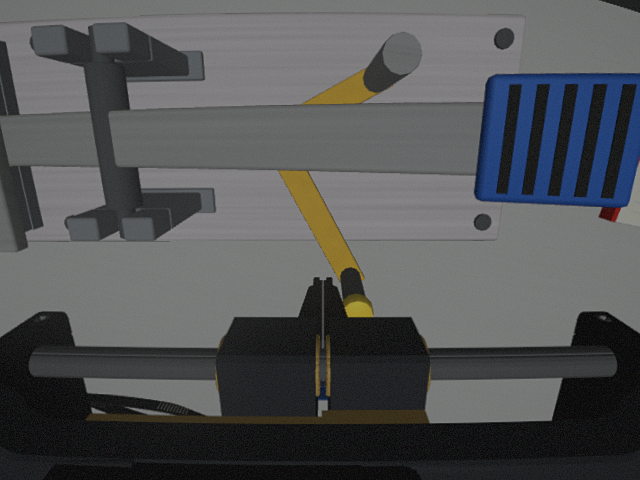

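View pics/scene5.png

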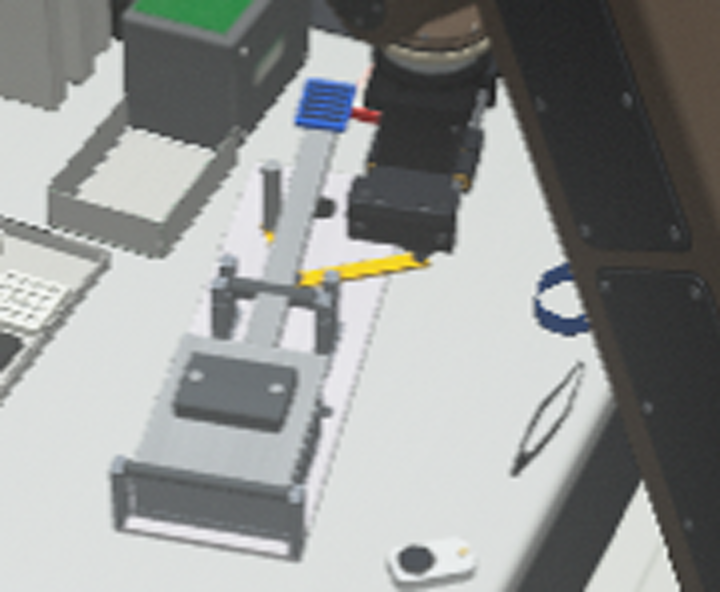

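```bash
python3 - <<'E'
from h import *
s=env.state(); o,v=ray((320,240),"wrist"); print("cam rel tcp",(o-np.array(s["eef_pos"])).round(),(v/np.linalg.norm(v)).round(2))
f=lambda x,y:(250+x/4,130+y/3.7)
for n,c in [("tray near corner",(160,257)),("tray right corner",(240,160)),("box base right",(305,68)),("box base near",(130,125)),]: print(n,atz(f(*c),"scene",0).round())
for z in (100,150,200,250):
  print(z,"boxtop near-right",atz(f(243,28),"scene",z).round(), "top left",atz(f(125,12),"scene",z).round(), "top R far",atz(f(305,-20),"scene",z).round())
E
python3 - <<'E'
import cv2
im=cv2.imread("pics/scene0.png"); cv2.imwrite("pics/box.png",cv2.resize(im[90:210,240:380],None,fx=5,fy=5,interpolation=cv2.INTER_CUBIC))
E
```

```text
cam rel tcp [ 82.  16. 170.] [-0.29 -0.05 -0.96]
tray near corner [ 693. -187.    0.]
tray right corner [ 689. -310.    0.]
box base right [ 693. -435.    0.]
box base near [ 782. -315.    0.]
100 boxtop near-right [ 704. -349.  100.] top left [ 790. -332.  100.] top R far [ 689. -424.  100.]
150 boxtop near-right [ 677. -292.  150.] top left [ 759. -275.  150.] top R far [ 662. -363.  150.]
200 boxtop near-right [ 649. -235.  200.] top left [ 727. -219.  200.] top R far [ 635. -302.  200.]
250 boxtop near-right [ 622. -177.  250.] top left [ 696. -162.  250.] top R far [ 609. -242.  250.]
```

View pics/box.png

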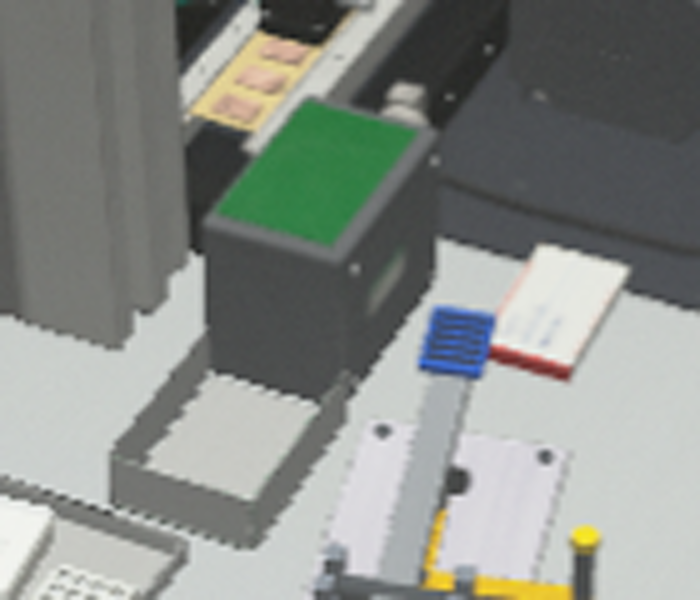

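drive_tool:
  commands:
    - {"dx": -5,"dy": 8,"dz": 0,"yaw": 0}
    - {"dx": -3,"dy": 6,"dz": 10,"yaw": 0}
    - {"dx": 0,"dy": 0,"dz": 38,"yaw": 0}
    - {"dx": 0,"dy": 0,"dz": 38,"yaw": 0}
    - {"dx": 0,"dy": 0,"dz": 30,"yaw": 0}
  grip: 0

```text
t: 5.4
eef_pos: [510.7, -215.0, 159.7]
tcp_rot: [3.141, -0.001, 0.204]
ft_force: [1.1, 0.5, 0.2]
opening: 0.009
```

drive_tool:
  commands:
    - {"dx": 16,"dy": -10,"dz": 5,"yaw": 0}
    - {"dx": 21,"dy": -14,"dz": 5,"yaw": 0}
    - {"dx": 15,"dy": -10,"dz": 0,"yaw": 0}
    - {"dx": 0,"dy": 0,"dz": 0,"yaw": 0}
  grip: 0

```text
t: 5.73
eef_pos: [564.8, -250.7, 167.8]
tcp_rot: [3.14, -0.002, 0.204]
ft_force: [-0.9, 0.4, -0.2]
opening: 0.002
```

```bash
python3 - <<'E'
from h import *
s=env.state(); print(s["t"],s["eef_pos"],s["tcp_rot"],s["ft_force"])
p=[581.4,-131.2,1.774]
print(proj(K2W(p,[(-151.8,0,109),(-60-60*np.cos(.5),-60*np.sin(.5),76),(-190,60,8),(-190,-60,8)]),"wrist").round())
for n in ["wrist"]:
    im=env.read_camera(n); cv2.imwrite(f"pics/{n}6.png",im[:,:,::-1])
    for q in ["pad","post","peg","keeper"]: print(n,q,[(np.round(a["pixel"],1).tolist(),round(a["conf"],2)) for a in env.place_of(q,n)[:2]])
    for a in env.place_of("pad",n)[:1]: print(atz(a["pixel"],n,109).round(1))
E
```

```text
5.7333 [ 564.79659206 -250.73598616  167.78799808] [ 3.13970117e+00 -1.98775682e-03  2.03588310e-01] [-0.91383511  0.43952758 -0.22010301]
[[380. 201.]
 [319. 152.]
 [401. 243.]
 [409. 111.]]
wrist pad [([378.8, 200.3], 0.82)]
wrist post [([321.8, 150.7], 0.72)]
wrist peg [([307.1, 272.1], 0.76), ([199.3, 182.1], 0.45)]
wrist keeper [([199.8, 181.4], 0.58)]
[ 609.9 -277.1  109. ]
```

View pics/wrist6.png

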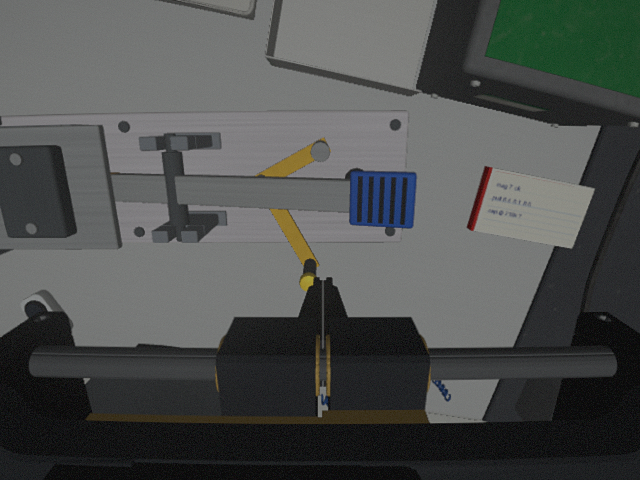

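drive_tool:
  commands:
    - {"dx": 20,"dy": -14,"dz": 0,"yaw": 0}
    - {"dx": 27,"dy": -18,"dz": 0,"yaw": 0}
    - {"dx": 0,"dy": 0,"dz": -20,"yaw": 0}
    - {"dx": 0,"dy": 0,"dz": -16,"yaw": 0}
    - {"dx": 0,"dy": 0,"dz": 0,"yaw": 0}
  grip: 0

```text
t: 6.45
eef_pos: [608.5, -281.1, 127.5]
tcp_rot: [-3.138, 0.004, 0.203]
ft_force: [-0.4, -0.1, 0.2]
opening: 0.003
```

```bash
python3 - <<'E'
from h import *
s=env.state(); print(s["t"],s["eef_pos"],s["tcp_rot"],s["ft_force"])
for n in ["wrist","scene"]:
    im=env.read_camera(n); cv2.imwrite(f"pics/{n}7.png",im[:,:,::-1] if n=="wrist" else cv2.resize(im[90:290,250:430,::-1],None,fx=3,fy=3,interpolation=cv2.INTER_CUBIC))
print(proj([s["eef_pos"]],"wrist"))
E
```

```text
6.45 [ 608.54098524 -281.12023781  127.45399525] [-3.13814897  0.00394776  0.20349329] [-0.43988154 -0.11209621  0.22009665]
[[319.36300261 298.27436866]]
```

View pics/wrist7.png

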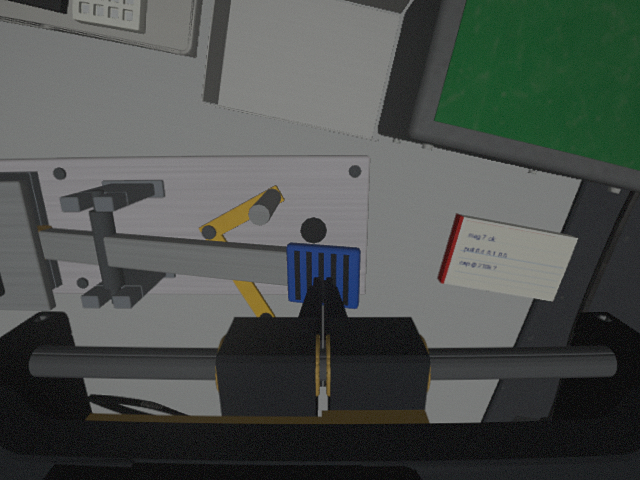

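View pics/scene7.png

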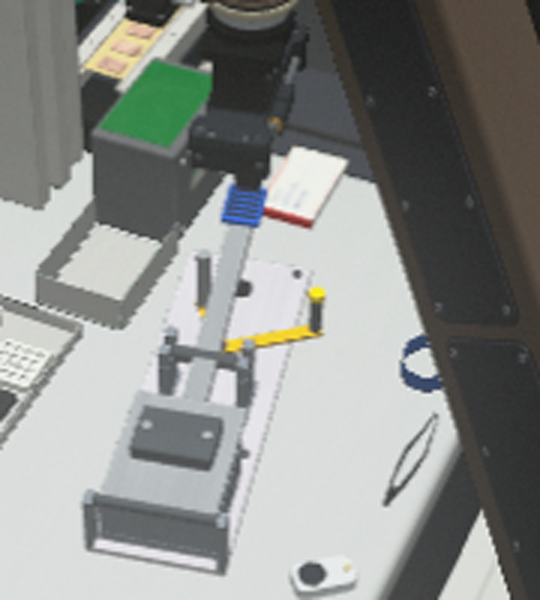

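```bash
python3 - <<'E'
from h import *
print(atz((323,275),"wrist",109).round(1), proj([[608.5,-281.1,109],[613.5,-285,109]],"wrist").round())
E
```

```text
[ 614.4 -281.9  109. ] [[320. 284.]
 [328. 277.]]
```

drive_tool:
  commands:
    - {"dx": 4,"dy": -2,"dz": -8,"yaw": 0}
    - {"dx": 0,"dy": -1,"dz": -8,"yaw": 0}
    - {"dx": 0,"dy": -1,"dz": -8,"yaw": 0}
    - {"dx": 0,"dy": -1,"dz": -10,"yaw": 0}
    - {"dx": 0,"dy": -1,"dz": -10,"yaw": 0}
  grip: 0

```text
t: 6.97
eef_pos: [614.1, -288.3, 86.0]
tcp_rot: [3.141, -0.001, 0.204]
ft_force: [0.3, -1.8, 2.6]
opening: 0.001
```

```bash
python3 - <<'E'
from h import *
s=env.state(); print(s["t"],s["eef_pos"],s["tcp_rot"],s["ft_force"])
for n in ["wrist","scene"]:
    im=env.read_camera(n); cv2.imwrite(f"pics/{n}8.png",im[:,:,::-1] if n=="wrist" else cv2.resize(im[90:290,250:430,::-1],None,fx=3,fy=3,interpolation=cv2.INTER_CUBIC))
E
```

```text
6.9667 [ 614.13220324 -288.30174018   86.02064196] [ 3.14088714e+00 -5.07718106e-04  2.03500050e-01] [ 0.32497075 -1.82612286  2.56340198]
```

View pics/wrist8.png

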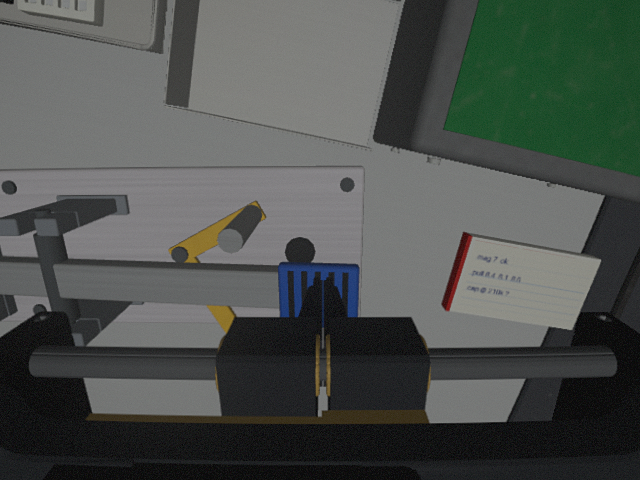

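View pics/scene8.png

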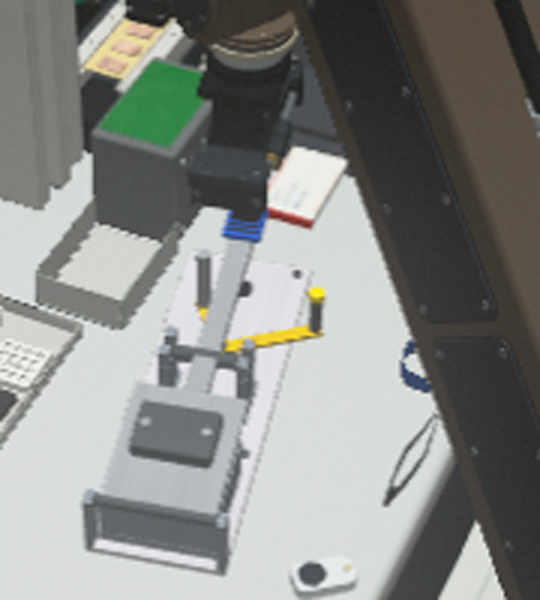

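drive_tool:
  commands:
    - {"dx": 0,"dy": 0,"dz": -10,"yaw": 0}
    - {"dx": 0,"dy": 0,"dz": -10,"yaw": 0}
    - {"dx": 0,"dy": 0,"dz": -10,"yaw": 0}
    - {"dx": 0,"dy": 0,"dz": -10,"yaw": 0}
  grip: 0

```text
t: 7.4
eef_pos: [613.9, -287.9, 45.6]
tcp_rot: [-3.141, 0.0, 0.203]
ft_force: [0.4, 2.1, 1.2]
opening: 0.003
```

drive_tool:
  commands:
    - {"dx": 0,"dy": 1,"dz": -6,"yaw": 0}
    - {"dx": 0,"dy": 1,"dz": -5,"yaw": 0}
    - {"dx": 0,"dy": 0,"dz": -3,"yaw": 0}
    - {"dx": 0,"dy": 0,"dz": 0,"yaw": 0}
  grip: 0

```text
t: 7.73
eef_pos: [613.8, -285.7, 32.3]
tcp_rot: [-3.141, 0.001, 0.204]
ft_force: [0.1, -0.2, 0.7]
opening: 0.004
```

```bash
python3 - <<'E'
from h import *
s=env.state(); print(s["t"],s["eef_pos"],s["tcp_rot"],s["ft_force"])
for n in ["wrist","scene"]:
    im=env.read_camera(n); cv2.imwrite(f"pics/{n}9.png",im[:,:,::-1] if n=="wrist" else cv2.resize(im[90:290,250:430,::-1],None,fx=3,fy=3,interpolation=cv2.INTER_CUBIC))
E
```

```text
7.7333 [ 613.8374443  -285.69070252   32.28001482] [-3.14096799e+00  6.21391704e-04  2.03627226e-01] [ 0.11293664 -0.16939794  0.7423013 ]
```

View pics/wrist9.png

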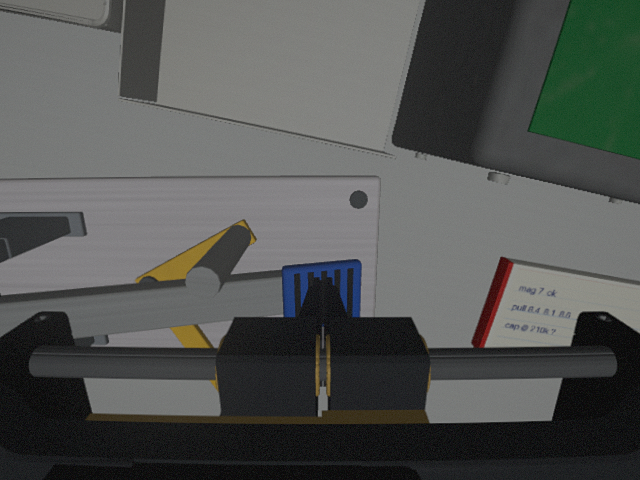

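View pics/scene9.png

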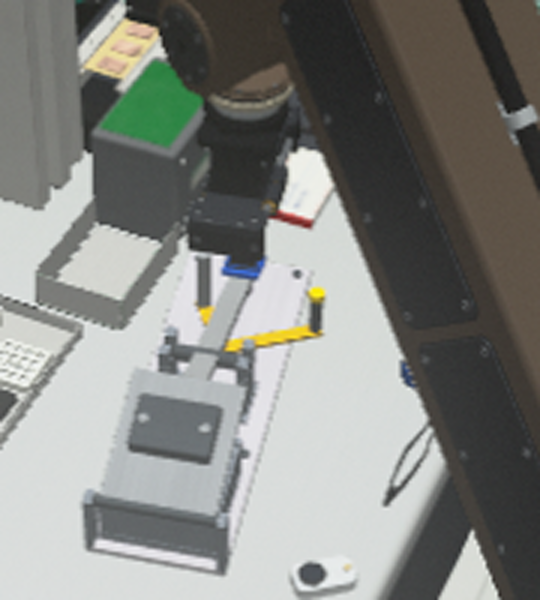

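drive_tool:
  commands:
    - {"dx": 0,"dy": 0,"dz": -2,"yaw": 0}
    - {"dx": 0,"dy": 0,"dz": -2,"yaw": 0}
    - {"dx": 0,"dy": 0,"dz": 0,"yaw": 0}
    - {"dx": 0,"dy": 0,"dz": 0,"yaw": 0}
  grip: 0

```text
t: 8.17
eef_pos: [614.3, -285.8, 31.4]
tcp_rot: [3.141, -0.001, 0.204]
ft_force: [-7.5, 5.5, 25.4]
opening: 0.005
```

drive_tool:
  commands:
    - {"dx": 0,"dy": 0,"dz": 1,"yaw": 0}
    - {"dx": 0,"dy": 0,"dz": 0,"yaw": 0}
    - {"dx": 0,"dy": 0,"dz": 0,"yaw": 0}
  grip: 0

```text
t: 8.42
eef_pos: [614.2, -285.8, 31.6]
tcp_rot: [3.141, -0.001, 0.204]
ft_force: [-5.1, 3.6, 17.4]
opening: 0.007
```

```bash
python3 - <<'E'
from h import *
for n in ["scene","top","wrist"]:
    im=env.read_camera(n); cv2.imwrite(f"pics/{n}10.png",im[:,:,::-1] if n!="scene" else cv2.resize(im[90:290,250:430,::-1],None,fx=3,fy=3,interpolation=cv2.INTER_CUBIC))
    s=env.state(); print(s["t"],s["eef_pos"].round(2),s["ft_force"].round(2))
    if n!="top":
        for q in ["pin","pad","post","rests"]: print(n,q,[(np.round(a["pixel"],1).tolist(),round(a["conf"],2)) for a in env.place_of(q,n)[:2]])
p=[581.4,-131.2,1.774]
print(proj(K2W(p,[(0,0,58),(-157.9,0,30),(53,0,73)]),"scene").round(1))
E
```

```text
8.4667 [ 614.19 -285.81   31.58] [-4.77  3.55 18.42]
scene pin [([318.3, 207.0], 0.72), ([348.4, 151.2], 0.42)]
scene pad [([329.0, 177.3], 0.69)]
scene post [([316.0, 171.4], 0.52)]
scene rests [([357.3, 193.8], 0.64), ([316.3, 211.5], 0.62)]
8.7167 [ 614.22 -285.82   31.59] [-5.01  3.2  18.4 ]
8.7667 [ 614.23 -285.82   31.58] [-6.04  3.52 16.99]
wrist pin []
wrist pad [([321.9, 295.9], 0.92)]
wrist post [([200.0, 283.2], 0.89)]
wrist rests []
[[317.7 209.3]
 [330.4 178. ]
 [313.  219.4]]
```

View pics/scene10.png

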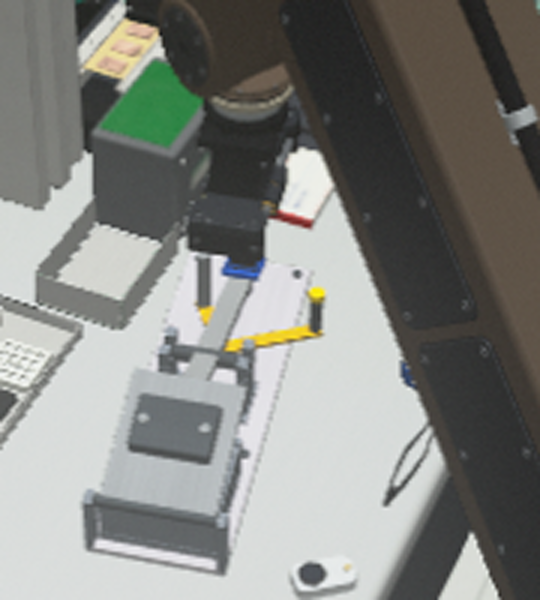

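View pics/wrist10.png

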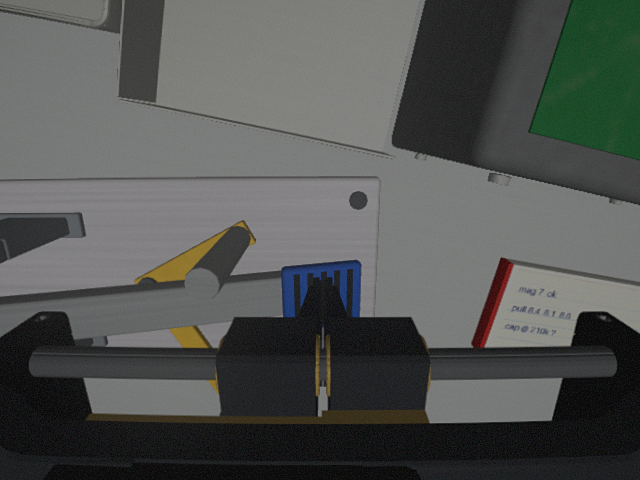

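```bash
python3 - <<'E'
from h import *
s=env.state(); print(s["t"],s["eef_pos"].round(2),s["ft_force"].round(2))
print(env.job_done())
E
```

```text
8.9667 [ 614.21 -285.8    31.58] [-5.68  3.56 18.63]
the job is handed in; nothing more can be done
None
```

The flap is raised, and I handed the job in at about 9 s of arm time with the fingers still holding the blue pad down.

I pushed the yellow-headed peg with closed fingers until the catch stood at about 0.5 rad. That is past the 0.36 rad needed, and the wrist camera showed the post clear of the lever. I then pressed the pad down onto its stop.

**Last checks:**
- **Pad position:** The fingertips were steady at 31.6 mm above the worktop. The fully-down height is given as 30 mm for the pad's centre. I put the difference down to the pad's tilt under the fingers.
- **Push:** The upward force on the tool was about 18 N. It had been near 1 N just above the stop, so I take the contact to be the stop. It briefly read 25 N, and I backed off 1 mm.
- **Pictures:** The scene view showed the flap raised and the lever's pin still in its rests. The note pad and loupe had not moved. The tweezers were partly behind the arm in the last pictures, and I did not measure the tray, boat or magazine separately.

**Loose ends:**
- A sideways force of about 6–7 N, probably friction on the pad, remained at the end.
- I did not measure the flap's angle directly.

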